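# Fetch a sample jar from the bench drawer and present it to the bar-code reader

## Task

Pull open the upper drawer of the grey bench cabinet, take out the tall narrow jar and, keeping it upright, set it down on the round pad of the bar-code reader with its label squarely facing the reader's window. Then push the drawer fully home with the two low pots still standing in it. Do not drop the jar or knock over any pot or bottle.

Things in the scene. Friction and masses are not known exactly. Their poses are not given: they have to be found in the camera images.
- cabinet: Fixed grey steel bench cabinet with two white drawer fronts one above the other, 260 mm deep (x) x 360 wide (y) x 205 high. Origin: centre of its underside. Its -x axis points out of its front, the way the drawers open; front plane of the shut drawers at x = -130 mm. The lower drawer (65 mm high, with the same kind of handle at 52 mm height) is not needed. A notebook lies on the back of its top.
- drawer (a joint): Slide of the upper drawer, in m: 0 fully home, grows as it is pulled out along the cabinet's -x, stops at 0.18. It may start up to 0.02 ajar. It slides freely (about 1.5 N friction, no latch, no spring) and stays where it is left. Its front is 14 mm thick, 354 wide and stands from 78 to 202 mm above the table.
- handle (a point): Middle of the upper drawer's steel bow handle: a horizontal round bar 11 mm thick and 150 mm long, parallel to the front, its axis 38 mm out from the front's outer face (32 mm clear gap, open from above between the two end posts), 178 mm above the table and 27 mm below the cabinet's top. Axes as the cabinet's. Moves with the drawer.
- drawer_floor (a point): Middle of the upper drawer's inner floor (222 x 320 mm), 85 mm above the table; moves with the drawer. Axes as the cabinet's. Drawer sides 60 mm high; a row of slide boxes 45 mm high is fixed along the back of the drawer, its near face 166 mm behind the inner face of the front.
- jar: The tall narrow jar: loose, about 0.16 kg, 100 mm high, white body 48 mm in diameter, blue screw lid 52 mm in diameter over the top 24 mm. It starts standing in the upper drawer, in one of three places side by side about 112 mm apart, 75 mm behind the front's inner face; low pots stand in the other two. Origin: centre of its underside, z up; +x points out of the middle of its label.
- label (a point): Middle of the jar's paper bar-code label, on its wall 24 mm from the jar's axis along the jar's +x, 40 mm above its underside. A paper sealing tab 15 mm wide runs from the label up the side of the lid and over its top to the middle, so that it shows from above which way the label faces.
- reader: Fixed bar-code reader on a dark steel base plate 205 x 110 mm, 6 mm thick. Origin: underside of the plate, below the centre of the round pad. +x points from the pad to the reader's upright grey housing, whose window looks back along -x to the pad; the housing is 86 mm wide and 110 mm high, its window face 74 mm from the pad's centre.
- pad (a point): Centre of the flat round pad (80 mm in diameter, flush) on the reader's plate where a sample is presented; 6 mm above the table. Axes as the reader's.
- window (a point): Middle of the reader's dark window, 55 mm above the table. Axes as the reader's. The label faces it when the jar's +x axis is parallel to the reader's +x.
- pot_a: Low wide pot: white, blue lid 66 mm in diameter, 58 mm high, loose, labelled like the jar. Starts in the upper drawer and stays there. Origin: centre of its underside.
- pot_b: As pot_a; also in the upper drawer.
- pot_c: Same low pot, standing on the bench behind the reader (+x side); a bystander.
- pot_d: Same low pot, standing on the bench in front of the cabinet, on the left; the open upper drawer passes above it; a bystander.
- wash_bottle: White wash bottle with a red spout, 64 mm in diameter, 186 mm high, loose, to the right of the cabinet; a bystander. Origin: centre of its underside.

How it is judged:
On the way:
1. the upper drawer is pulled open by at least 100 mm (value of joint drawer above 0.1 m), for 0.1 s.
At the end, for the whole second after the job is handed in: The jar stands at rest on the reader's plate, upright within 0.1 rad, its axis within 25 mm of the pad's centre, its label turned to the window within 0.35 rad; the upper drawer is within 8 mm of fully home; both low pots stand in it, upright (horizontal distance between jar and pad below 0.025 m and z of jar in the frame of pad between -0.006 and 0.006 m and angle between jar's own z axis and vertical below 0.1 rad and angle between the x axis of jar and the x axis of reader, either way round below 0.35 rad and x of window in the frame of jar above 0.02 m and linear speed of jar below 0.02 m/s and value of joint drawer below 0.008 m and angle between each of pot_a, pot_b's own z axis and vertical below 0.2 rad and z of each of pot_a, pot_b in the frame of drawer_floor below 0.02 m and horizontal distance between each of pot_a, pot_b and drawer_floor below 0.19 m); the robot touches nothing.
It fails at once if the jar is tipped by more than 0.5 rad (angle between jar's own z axis and vertical above 0.5 rad).
It fails at once if the jar is dropped: near the pad, more than 20 mm above the plate and out of the fingers (horizontal distance between jar and pad below 0.08 m and z of jar in the frame of pad above 0.02 m and contact force between jar and the fingers below 0.01 N).
It fails at once if a pot or the wash bottle is knocked over (tilted by more than 0.5 rad) (angle between any of pot_a, pot_b, pot_c, pot_d, wash_bottle's own z axis and vertical above 0.5 rad).
It also fails if it takes over 67 s, if anything falls off the work surface, if the arm or the gripper's body presses on something with over 40 N, if the wrist force passes 120 N, or if a joint passes its speed limit or range.

## Robot

A 6-joint arm with a two-finger parallel gripper is mounted at the origin on the work surface. World frame = base frame: x ahead of the robot, y to its left, z up, the work surface at z = 0. Lengths are in m, angles in rad, forces in N, time in s.
With the tool pointing down it reaches from about 0.35 to 0.85 m from the base axis. Payload 8.1 kg.
Tool frame: the origin (TCP) lies at the centre of the arm's flange, where the gripper is bolted on; the fingertips stand 186 mm ahead of it and the grasp point (between the pads) lies 167 mm ahead of it; z points along the fingers, y is the line along which they close (so a half turn about z gives the same grasp; the last joint's range is limited). The gripper opens to 93 mm and grips with 3 to 60 N. Pads are 15 mm wide; open, the fingers measure 128 mm over their backs; the gripper's body (75 mm by 188 mm) begins 65 mm behind the grasp point.
Start: joints at [1.113, 0.13, 1.488, -0, 1.523, -0.085], TCP at [0.219, 0.559, 0.405] pointing down, gripper open.
Joint ranges: [-2.96, 2.96], [-0.89, 2.26], [0.02, 2.5], [-1.34, 4.48], [0, 2.73], [-2.66, 2.66]. Speed limits (rad/s): [2.39, 2.39, 2.79, 3.14, 3.14, 3.14].

## Interface

Orientations are given as a rotation vector (axis times angle).
In Python, from plant import robot gives the robot as it stands.
- The arm moves only by the tool apply_moves, never from a script. Its argument "series" is a list of rows, each a list of 2 entries, a list of its own where there are three numbers: the shift along the tool's x, y, z in mm, then the turn, a rotation vector about the tool's x, y, z in rad. A call has 1 to 12 rows; each row shifts and turns the commanded pose from where the row before left it, along the tool's axes as they then stand; what a row does not reach is not made up. A row lasts 1/12 s, in which the tool goes at most 41.7 mm and 7.16 degrees, less where a joint would pass 70% of its speed; a pose out of reach is approached as far as the arm can. A call is refused whole if a number of a shift passes 41.7 or a number of a turn 0.125, either way. A call with a gripper value outside its range is refused whole. "claw" is the opening, from 0 (shut) to 1 (fully open), set as the call begins (left out, the last holds). The fingers move at their own pace and stop on an object; "newtons" is the grip in N (left out, the last holds). Time passes only in rows, so rows that do not move let the fingers close. It gives the time, the measured TCP pose, the force, the opening and the grip force at its end, in the units of the state.
- robot.read_state(): the state, without advancing time (a new reading comes with each control period).
- robot.read_camera(name): name is "scene" or "top"; returns (picture, depth): 420x560x3 uint8, blue, green, red; 420x560 float32, m along the optical axis (not along the pixel's ray), 0 where there is no reading.
- robot.calibration(name): a dict with "fx", "fy", "cx", "cy" (pixels), "extrinsics" (4x4, takes a point from world to camera coordinates). Camera axes: x right, y down, z forward; pixel columns grow to the right and rows downward; lengths in m; the calibration is good to about 2 mm. A picture is of the moment at which its call begins. calibration takes no time and is no camera call.
- robot.close_job(): hands the job in; it is judged then, once.
The state is a dict: "t": time; "q": joint angles; "dq": joint speeds; "joint_torque": joint torques, N m; "tool_pos": TCP position; "orientation": TCP orientation; "force": force on the tool from outside, world axes, zero at the start; "wrist_torque": the same for the moment, N m; "opening": finger opening in m; "gripper_force": force on a finger pad.
Only numpy, scipy, OpenCV 4.12 (cv2) and the standard library are available. Lean on these libraries where they do the work, as an engineer would, in place of code of your own. Each camera call takes 0.05 s, during which the arm holds its last target. There are 200 camera calls.

## Working session

There is one attempt and no reset: what is moved stays moved. The work goes in short steps, Python scripts to look and compute and a tool call to move; the robot and the scene stay as the last step left them, time stands still between calls to the robot, and variables do not carry over. Pictures are saved under pics/ and viewed, at most 10 in all, crops included, and the job is handed in when it is done.

Besides the shell and the picture viewer there is one more tool, called as name(argument=value, ...), one argument or row to a line, values as JSON. apply_moves: Moves the arm, as the interface text tells. Its arguments: {"type":"object","properties":{"series":{"type":"array"},"claw":{"type":"number"},"newtons":{"type":"number"}},"required":["series"]}

```bash
mkdir -p pics; python3 - <<'E'
from plant import robot
import cv2,numpy as np
print(robot.read_state())
for n in("scene","top"):
    p,d=robot.read_camera(n); cv2.imwrite(f"pics/{n}0.png",p); np.save(f"pics/{n}0.npy",d); print(n,robot.calibration(n))
E
```

```text
{'t': 0.0, 'q': array([ 1.11264356e+00,  1.31175778e-01,  1.48926269e+00,  5.40365351e-06,
        1.52296110e+00, -8.53955035e-02]), 'dq': array([-0.00118075, -0.0015989 ,  0.00199748,  0.00017465,  0.00045403,
       -0.00122572]), 'joint_torque': array([-3.10000803e-03, -5.59835815e+01, -4.91764069e+01,  7.61867152e-02,
        3.54678452e-02, -1.85856998e-04]), 'tool_pos': array([0.21839042, 0.5586106 , 0.4036875 ]), 'orientation': array([-5.82051061e-01, -3.08670268e+00,  2.73141517e-03]), 'force': array([-0.0416714 , -0.43050426, -1.57110568]), 'wrist_torque': array([0.00863219, 0.00401688, 0.03926153]), 'gripper_force': 0.0, 'opening': 0.09284772992639594}
scene {'fx': 432.54055604551206, 'fy': 432.54055604551206, 'cx': 276.67853541900234, 'cy': 210.25422463544288, 'extrinsics': array([[-0.83432425, -0.55106843,  0.01505443,  0.45363879],
       [-0.45027879,  0.66546419, -0.59532044,  0.40339435],
       [ 0.31804411, -0.50346897, -0.80334733,  1.0025605 ],
       [ 0.        ,  0.        ,  0.        ,  1.        ]])}
top {'fx': 434.7484859973168, 'fy': 434.7484859973168, 'cx': 285.85126174640135, 'cy': 208.58633438603763, 'extrinsics': array([[-0.10390048, -0.99458653,  0.00152287, -0.03321044],
       [-0.97388894,  0.1014273 , -0.20310793,  0.62159942],
       [ 0.20185395, -0.02258612, -0.97915517,  1.02444741],
       [ 0.        ,  0.        ,  0.        ,  1.        ]])}
```

View pics/scene0.png

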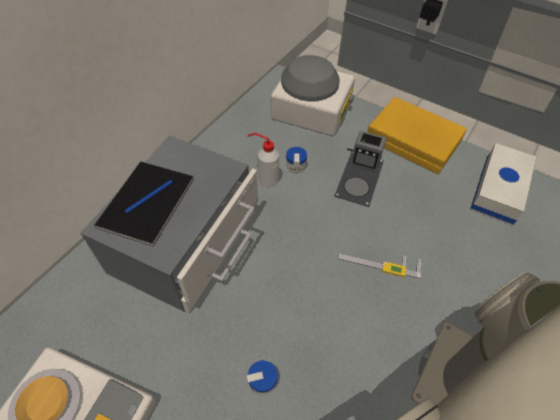

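View pics/top0.png

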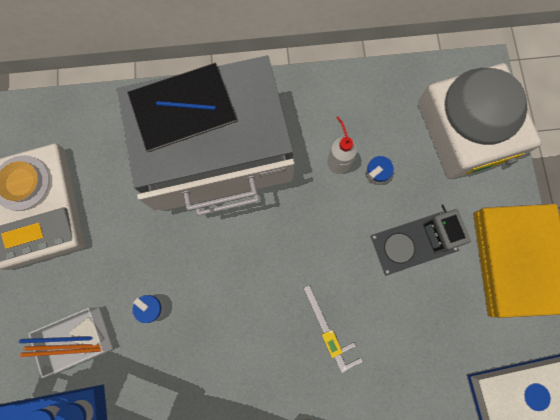

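The scene view shows the grey cabinet with its bow handles (about 235,235) and pot_d at (262,377). In the top view the drawer front's top edge runs (139,193)-(293,165), the handle bar is at about (222,205), the pad at (400,248), the housing at (450,228), pot_c at (380,168), pot_d at (146,308) and the bottle at (345,150).

```bash
cat > h.py <<'E'
from plant import robot
import cv2,numpy as np
def cloud(n,d):
    c=robot.calibration(n);v,u=np.mgrid[:420,:560]
    P=np.stack([(u-c['cx'])/c['fx']*d,(v-c['cy'])/c['fy']*d,d],-1)
    T=np.linalg.inv(c['extrinsics']);return P@T[:3,:3].T+T[:3,3]
def plane(n,uv,z):
    c=robot.calibration(n);T=np.linalg.inv(c['extrinsics'])
    uv=np.atleast_2d(uv).astype(float)
    r=np.c_[(uv[:,0]-c['cx'])/c['fx'],(uv[:,1]-c['cy'])/c['fy'],np.ones(len(uv))]@T[:3,:3].T
    return T[:3,3]+r*((z-T[2,3])/r[:,2])[:,None]
def comps(m,amin=30):
    n,l,s,c=cv2.connectedComponentsWithStats(m.astype(np.uint8))
    return [(l==i,s[i],c[i]) for i in range(1,n) if s[i,4]>=amin]
E
python3 - <<'E'
from h import *
p=cv2.imread("pics/top0.png");d=np.load("pics/top0.npy");W=cloud("top",d)
z=W[...,2];hsv=cv2.cvtColor(p,cv2.COLOR_BGR2HSV)
v,u=np.mgrid[:420,:560]
reg=(u>105)&(u<310)&(v>50)&(v<225)&(d>0)
m=reg&(z>.194)&(z<.216)
for k,s,c in comps(m,200):
    r=cv2.minAreaRect((W[k][:,:2]*1000).astype(np.float32)); print("top",s,np.round(r[0]),np.round(r[1]),r[2],np.round(cv2.boxPoints(r)).tolist(), np.median(W[k][:,2]))
hb=reg&(z>.165)&(z<.192)&(v>170)
for k,s,c in comps(hb,20):
    q=W[k]; print("handle?",s,c,q.mean(0), np.percentile(q[:,2],[5,50,95])); r=cv2.minAreaRect((q[:,:2]*1000).astype(np.float32));print(r)
hb=reg&(z>.165)&(z<.194)&(hsv[...,2]>0)
blue=(hsv[...,0]>100)&(hsv[...,0]<130)&(hsv[...,1]>150)&(u<420)&(u>120)&(v>140)
for k,s,c in comps(blue,60): print("blue",s,c,np.median(W[k],0),plane("top",c,.058))
# pad
roi=(u>365)&(u<475)&(v>200)&(v<280)
pl=roi&(z<.02)&(z>-.02)&(hsv[...,2]<75)
for k,s,c in comps(pl,100):
    cn,_=cv2.findContours(k.astype(np.uint8),0,2); r=cv2.minAreaRect(max(cn,key=len)); print("plate",s,r); 
    P=plane("top",cv2.boxPoints(r),.006);print(P)
cr=cv2.resize(p[195:285,360:480],None,fx=6,fy=6,interpolation=2)
g=cv2.resize(p[150:225,120:310],None,fx=4,fy=4,interpolation=2)
cr=cv2.resize(cr,(720,540)); cv2.imwrite("pics/pad.png",cr)
cv2.imwrite("pics/h.png",g)
print(W[150,345],W[248,400],W[228,450])
E
```

```text
top [  117    55   176   134 13292] [813.  72.] [248. 361.] 7.693317413330078 [[666.0, 234.0], [714.0, -123.0], [960.0, -90.0], [912.0, 268.0]] 0.20430451197469207
top [ 137  159  157   41 1042] [671.  54.] [ 16. 353.] 7.392078399658203 [[640.0, 228.0], [685.0, -123.0], [701.0, -120.0], [656.0, 230.0]] 0.20028073201090063
handle? [139 171 146  39 964] [215.61099585 191.42219917] [0.64646399 0.05787881 0.18011485] [0.16815597 0.18108624 0.18932583]
((641.2103271484375, 60.55645751953125), (45.95383071899414, 329.224609375), 7.330163955688477)
handle? [135 187   8   5  23] [139.13043478 189.26086957] [0.66984321 0.22955684 0.17776268] [0.1673875  0.17764056 0.18926454]
((671.1592407226562, 229.21817016601562), (6.0138630867004395, 11.688953399658203), 55.52912139892578)
blue [368 156  25  25 386] [381.21243523 167.53626943] [ 0.70078028 -0.35431574  0.05697405] [[ 0.697711   -0.35241378  0.058     ]]
blue [133 296  28  27 479] [147.67640919 309.61377871] [0.40213559 0.25629182 0.05664349] [[0.40406373 0.25791026 0.058     ]]
plate [ 371  214   84   61 1579] ((412.3507080078125, 243.560791015625), (41.50651550292969, 74.07550048828125), 71.22196960449219)
[[ 0.53171412 -0.31098962  0.006     ]
 [ 0.57531024 -0.50401358  0.006     ]
 [ 0.4693731  -0.52018256  0.006     ]
 [ 0.42776184 -0.33047636  0.006     ]]
[ 0.72362879 -0.24964227  0.14935385] [ 0.4927804  -0.38364467  0.00083743] [ 0.51830252 -0.47986421  0.10827026]
```

View pics/pad.png

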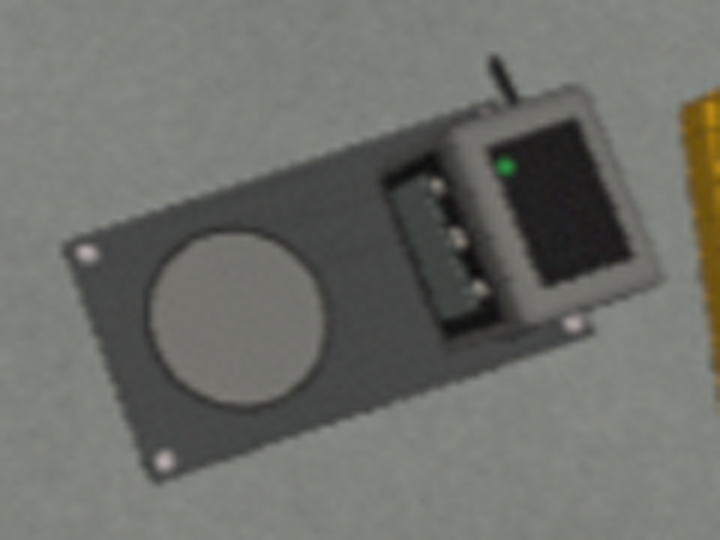

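View pics/h.png

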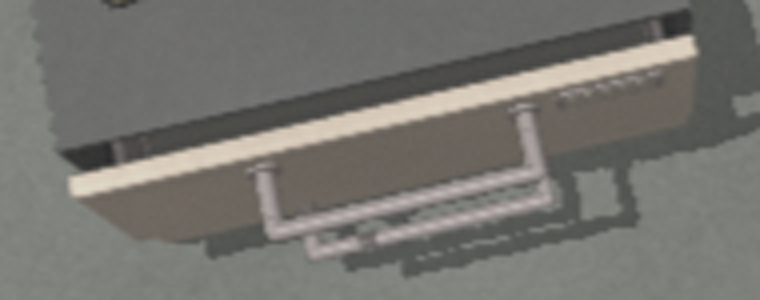

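The pad crop puts the pad centre at crop (237,319), which is full-image (399,248), with plate corners at crop (65,245), (152,482) and (592,332). The handle crop shows the upper bar from (275,231) to (545,173), which is full-image (188.5,207.5)-(256,193). The drawer is slightly ajar.

```bash
cat >> h.py <<'E'
from scipy.spatial.transform import Rotation as Ro
def go(pos,yaw,tilt0=True):
    """tool-frame move to TCP pos, tool z down, tool y at world angle yaw: turn first, then shift (mm)"""
    s=robot.read_state();R=Ro.from_rotvec(s['orientation'])
    y=np.array([np.cos(yaw),np.sin(yaw),0]);z=np.array([0,0,-1.]);T=Ro.from_matrix(np.c_[np.cross(y,z),y,z])
    D=np.array(pos)-s['tool_pos']
    print("at",s['tool_pos'].round(4),"turn",(R.inv()*T).as_rotvec().round(3),"then shift",(1000*T.inv().apply(D)).round(1),"force",s['force'].round(1),"q6",s['q'][[0,5]].round(2),"open",s['opening'],"t",s['t'])
E
python3 - <<'E'
from h import *
e=plane("top",[(188.5,207.5),(256,193)],.1835);print("bar ends",e,np.linalg.norm(e[0]-e[1]),e.mean(0),np.arctan2(*( (e[0]-e[1])[:2])))
o=np.array([360-.4,195-.4])
pc=plane("top",o+np.array([[237,319],[65,245],[152,482],[592,332]])/6.,.006);print(pc)
l=pc[3]-pc[2];print(np.linalg.norm(l),np.linalg.norm(pc[1]-pc[2]),"reader yaw",np.arctan2(l[1],l[0]))
p=cv2.imread("pics/top0.png");d=np.load("pics/top0.npy");W=cloud("top",d)
print(W[200,222],[ (W[v,u]).round(3).tolist() for u,v in((222,199),(222,200),(222,201),(205,203),(205,204))])
m=e.mean(0);go([m[0],m[1],.178+.167+.06],.128)
E
```

```text
bar ends [[ 0.61499078  0.12017773  0.1835    ]
 [ 0.63248777 -0.03199927  0.1835    ]] 0.15317958740931387 [0.62373927 0.04408923 0.1835    ] -0.11447518001185533
[[ 0.49317529 -0.37999769  0.006     ]
 [ 0.5328049  -0.31069866  0.006     ]
 [ 0.42800246 -0.33301717  0.006     ]
 [ 0.47171302 -0.53156554  0.006     ]]
0.20330289728074077 0.10715253946257387 reader yaw -1.3541022865201293
[0.62439952 0.0449073  0.18323808] [[0.627, 0.045, 0.182], [0.624, 0.045, 0.183], [0.623, 0.046, 0.179], [0.621, 0.083, 0.184], [0.62, 0.084, 0.18]]
at [0.2184 0.5586 0.4038] turn [-2.00e-03  1.00e-03  1.07e+00] then shift [-562.1  336.3   -1.2] force [ 0.2  0.  -0.2] q6 [ 1.11 -0.09] open 0.09302594928448545 t 0.1
```

apply_moves(
  series=[
    [[0,0,0],[0,0,0.119]],
    [[0,0,0],[0,0,0.119]],
    [[0,0,0],[0,0,0.119]],
    [[0,0,0],[0,0,0.119]],
    [[0,0,0],[0,0,0.119]],
    [[0,0,0],[0,0,0.119]],
    [[0,0,0],[0,0,0.119]],
    [[0,0,0],[0,0,0.119]],
    [[0,0,0],[0,0,0.119]],
  ],
  claw=0.28,
  newtons=30,
)

```text
t: 0.85
tool_pos: [0.2185, 0.5587, 0.4041]
orientation: [2.083, 2.352, -0.002]
force: [-0.0, 0.7, 0.2]
opening: 0.0377
gripper_force: 0.0
```

apply_moves(
  series=[
    [[-28,17,0],[0,0,0]],
    [[-28,17,0],[0,0,0]],
    [[-28,17,0],[0,0,0]],
    [[-28,17,0],[0,0,0]],
    [[-28,17,0],[0,0,0]],
    [[-28,17,0],[0,0,0]],
    [[-28,17,0],[0,0,0]],
    [[-28,17,0],[0,0,0]],
    [[-28,17,0],[0,0,0]],
    [[-28,17,0],[0,0,0]],
  ],
)

```text
t: 1.68
tool_pos: [0.4232, 0.3011, 0.4044]
orientation: [-2.076, -2.358, 0.001]
force: [0.7, 0.2, -0.3]
opening: 0.0262
gripper_force: 0.0
```

apply_moves(
  series=[
    [[-28,17,0],[0,0,0]],
    [[-28,17,0],[0,0,0]],
    [[-28,17,0],[0,0,0]],
    [[-28,17,0],[0,0,0]],
    [[-28,17,0],[0,0,0]],
    [[-28,17,0],[0,0,0]],
    [[-28,17,0],[0,0,0]],
    [[-28,17,0],[0,0,0]],
    [[0,0,0],[0,0,0]],
    [[0,0,0],[0,0,0]],
  ],
)

```text
t: 2.52
tool_pos: [0.5864, 0.0961, 0.4038]
orientation: [-2.079, -2.354, 0.002]
force: [-1.5, -0.2, -0.2]
opening: 0.0259
gripper_force: 0.0
```

```bash
python3 -c "
from h import *
go([.624,.046,.405],.125)"
```

```text
at [0.5864 0.0961 0.4038] turn [-0.002 -0.    -0.001] then shift [-54.4  31.   -1.2] force [-1.5 -0.2 -0.2] q6 [ 0.08 -0.05] open 0.025884856267129698 t 2.5167
```

apply_moves(
  series=[
    [[-27,15.5,0],[0,0,0]],
    [[-27,15.5,0],[0,0,0]],
    [[0,0,0],[0,0,0]],
    [[0,0,0],[0,0,0]],
  ],
)

```text
t: 2.85
tool_pos: [0.6234, 0.0479, 0.4041]
orientation: [-2.077, -2.356, 0.001]
force: [0.8, 0.4, -0.4]
opening: 0.0257
gripper_force: 0.0
```

apply_moves(
  series=[
    [[0,0,10],[0,0,0]],
    [[0,0,10],[0,0,0]],
    [[0,0,10],[0,0,0]],
    [[0,0,10],[0,0,0]],
    [[0,0,10],[0,0,0]],
    [[0,0,8],[0,0,0]],
    [[0,0,0],[0,0,0]],
    [[0,0,0],[0,0,0]],
  ],
)

```text
t: 3.52
tool_pos: [0.6232, 0.0481, 0.3459]
orientation: [-2.075, -2.357, 0.002]
force: [-0.2, 0.6, -0.2]
opening: 0.0257
gripper_force: 0.0
```

apply_moves(
  series=[
    [[0,0,0],[0,0,0]],
    [[0,0,0],[0,0,0]],
    [[0,0,0],[0,0,0]],
    [[0,0,0],[0,0,0]],
    [[0,0,0],[0,0,0]],
    [[0,0,0],[0,0,0]],
  ],
  claw=0,
)

```text
t: 4.02
tool_pos: [0.6238, 0.0479, 0.3477]
orientation: [2.075, 2.357, 0.002]
force: [1.6, 0.1, 3.8]
opening: 0.0097
gripper_force: 30.0
```

apply_moves(
  series=[
    [[0,-8,0],[0,0,0]],
    [[0,-15,0],[0,0,0]],
    [[0,-15,0],[0,0,0]],
    [[0,-15,0],[0,0,0]],
    [[0,-15,0],[0,0,0]],
    [[0,-15,0],[0,0,0]],
    [[0,-15,0],[0,0,0]],
    [[0,-15,0],[0,0,0]],
    [[0,-15,0],[0,0,0]],
    [[0,-15,0],[0,0,0]],
    [[0,-7,0],[0,0,0]],
    [[0,0,0],[0,0,0]],
  ],
)

```text
t: 5.02
tool_pos: [0.4736, 0.0283, 0.3476]
orientation: [2.075, 2.356, -0.001]
force: [-0.3, -4.5, 4.1]
opening: 0.0101
gripper_force: 30.0
```

apply_moves(
  series=[
    [[0,0,0],[0,0,0]],
    [[0,0,0],[0,0,0]],
    [[0,0,0],[0,0,0]],
    [[0,0,0],[0,0,0]],
  ],
  claw=0.28,
)

```text
t: 5.35
tool_pos: [0.4746, 0.0291, 0.3462]
orientation: [-2.075, -2.357, 0.001]
force: [-0.3, -0.1, 0.7]
opening: 0.0256
gripper_force: 0.0
```

apply_moves(
  series=[
    [[0,0,-15],[0,0,0]],
    [[0,0,-30],[0,0,0]],
    [[0,0,-35],[0,0,0]],
    [[30,-25,0],[0,0,0]],
    [[30,-25,0],[0,0,0]],
    [[30,-25,0],[0,0,0]],
    [[30,-15,0],[0,0,0]],
    [[30,-15,0],[0,0,0]],
    [[30,0,0],[0,0,0]],
    [[0,0,0],[0,0,0]],
  ],
  claw=0.8,
)

```text
t: 6.18
tool_pos: [0.3461, 0.1978, 0.4267]
orientation: [-2.07, -2.361, -0.002]
force: [1.3, -0.4, -0.5]
opening: 0.0744
gripper_force: 0.0
```

```bash
python3 - <<'E'
from h import *
p,d=robot.read_camera("top");cv2.imwrite("pics/top1.png",p);np.save("pics/top1.npy",d)
g=cv2.resize(p[120:320,100:340],None,fx=3,fy=3,interpolation=2);cv2.imwrite("pics/d1.png",g)
E
```

```text
(no output)
```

View pics/d1.png

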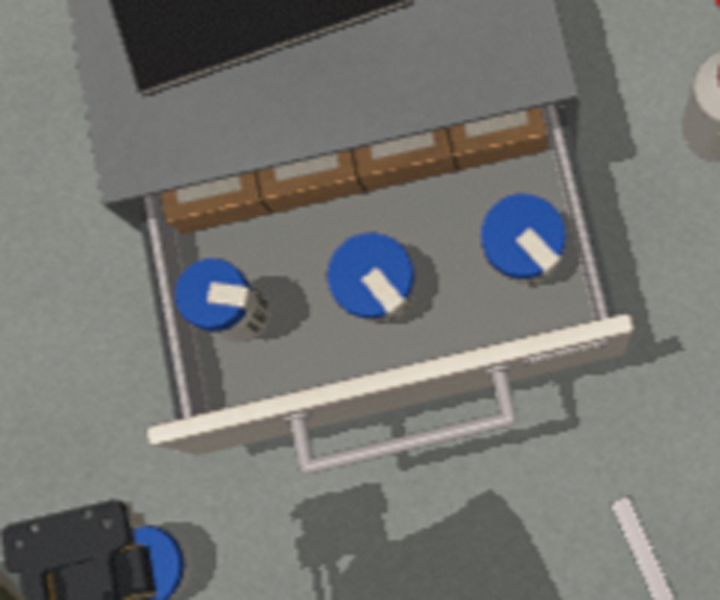

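The drawer is open. The jar, the one with visible side text, is on the left at crop (212,294), with its tab pointing right. The low pots are at (370,275) and (523,236), and the slide boxes are behind them.

```bash
python3 - <<'E'
from h import *
p=cv2.imread("pics/top1.png");d=np.load("pics/top1.npy");W=cloud("top",d)
hsv=cv2.cvtColor(p,cv2.COLOR_BGR2HSV);v,u=np.mgrid[:420,:560]
blue=(hsv[...,0]>100)&(hsv[...,0]<130)&(hsv[...,1]>130)&(u>150)&(u<310)&(v>170)&(v<240)
for k,s,c in comps(blue,60):
    h=.185 if c[0]<190 else .143
    cn,_=cv2.findContours(k.astype(np.uint8),0,2);hu=cv2.convexHull(max(cn,key=len))
    (x,y),r=cv2.minEnclosingCircle(hu)
    near=np.hypot(u-x,v-y)<r+2
    t=near&(hsv[...,1]<90)&(hsv[...,2]>170)&(abs(W[...,2]-h)<.012)
    T=plane("top",np.c_[u[t],v[t]],h);C=plane("top",[(x,y)],h)[0]
    q=np.abs(W[...,2]-h)<.008; q&=near
    Q=W[q][:,:2].astype(np.float32);(cx,cy),rr=cv2.minEnclosingCircle(Q)
    D=T.mean(0)-C
    print(c,"centre",C,"depth centre",cx,cy,rr,np.median(W[q][:,2]),"r px",r,r*d[k].mean()/434.7,"tab yaw",np.arctan2(D[1],D[0]),np.hypot(*D[:2]),t.sum())
go([0.5,.18,.4],.125)
E
```

```text
[272.89344262 197.19467213] centre [ 0.62571681 -0.07079201  0.143     ] depth centre 0.6275862455368042 -0.07078072428703308 0.0339578241109848 0.1418053408916622 r px 13.86729907989502 0.03209371 tab yaw -2.4383962524616964 0.015115365026652613 90
[222.24103586 210.23904382] centre [0.60708184 0.04939541 0.143     ] depth centre 0.608668327331543 0.05081411451101303 0.03395623713731766 0.14190691810043676 r px 14.098420143127441 0.032558218 tab yaw -2.566538983856822 0.014611289287552186 100
[168.58959538 217.71098266] centre [0.59519614 0.16182008 0.185     ] depth centre 0.5977798700332642 0.16272380948066711 0.026404662057757378 0.1839927505634777 r px 12.188036918640137 0.026815908 tab yaw -1.5843465836659627 0.011251968277495365 80
at [0.3468 0.1962 0.4266] turn [-0.    -0.     0.007] then shift [-35.2 150.   26.6] force [0.7 0.2 0.8] q6 [0.39 0.25] open 0.07429738390609728 t 6.2333
```

```bash
python3 -c "
from h import *
go([.5965,.162,.338],.125)"
```

```text
at [0.3468 0.1962 0.4266] turn [-0.    -0.     0.007] then shift [-65.1 243.5  88.6] force [0.7 0.2 0.8] q6 [0.39 0.25] open 0.07429738390609728 t 6.2333
```

apply_moves(
  series=[
    [[-8,30,0],[0,0,0]],
    [[-8,30,0],[0,0,0]],
    [[-8,30,0],[0,0,0]],
    [[-8,30,0],[0,0,0]],
    [[-8,30,0],[0,0,0]],
    [[-8,30,0],[0,0,0]],
    [[-8,30,0],[0,0,0]],
    [[-9,33,0],[0,0,0]],
    [[0,0,0],[0,0,0]],
    [[0,0,0],[0,0,0]],
  ],
)

```text
t: 7.07
tool_pos: [0.5986, 0.1587, 0.424]
orientation: [-2.077, -2.354, 0.006]
force: [-1.1, -0.5, -0.9]
opening: 0.0746
gripper_force: 0.0
```

```bash
python3 -c "
from h import *
go([.5965,.162,.338],.125)"
```

```text
at [0.5986 0.1587 0.424 ] turn [-0.004  0.001 -0.   ] then shift [ 3.6 -1.7 86. ] force [-1.1 -0.5 -0.9] q6 [0.18 0.05] open 0.07460649823848875 t 7.0667
```

apply_moves(
  series=[
    [[3.5,-1.5,10],[-0.004,0,0]],
    [[0,0,12],[0,0,0]],
    [[0,0,12],[0,0,0]],
    [[0,0,12],[0,0,0]],
    [[0,0,12],[0,0,0]],
    [[0,0,12],[0,0,0]],
    [[0,0,10],[0,0,0]],
    [[0,0,6],[0,0,0]],
    [[0,0,0],[0,0,0]],
    [[0,0,0],[0,0,0]],
  ],
)

```text
t: 7.9
tool_pos: [0.5953, 0.1639, 0.3404]
orientation: [2.074, 2.356, 0.004]
force: [0.1, 0.1, -0.6]
opening: 0.0743
gripper_force: 0.0
```

apply_moves(
  series=[
    [[0,0,0],[0,0,0]],
    [[0,0,0],[0,0,0]],
    [[0,0,0],[0,0,0]],
    [[0,0,0],[0,0,0]],
    [[0,0,0],[0,0,0]],
    [[0,0,0],[0,0,0]],
  ],
  claw=0,
  newtons=25,
)

```text
t: 8.4
tool_pos: [0.5956, 0.1639, 0.3414]
orientation: [2.074, 2.355, 0.006]
force: [0.7, 0.5, 2.8]
opening: 0.0514
gripper_force: 25.0
```

apply_moves(
  series=[
    [[0,0,-8],[0,0,0]],
    [[0,0,-15],[0,0,0]],
    [[0,0,-15],[0,0,0]],
    [[0,0,-15],[0,0,0]],
    [[0,0,-15],[0,0,0]],
    [[0,0,-15],[0,0,0]],
    [[0,0,-15],[0,0,0]],
    [[0,0,-15],[0,0,0]],
    [[0,0,-15],[0,0,0]],
    [[0,0,-15],[0,0,0]],
    [[0,0,-8],[0,0,0]],
    [[0,0,0],[0,0,0]],
  ],
)

```text
t: 9.4
tool_pos: [0.5949, 0.1638, 0.4945]
orientation: [2.073, 2.354, 0.009]
force: [-0.7, 0.4, -0.3]
opening: 0.0512
gripper_force: 25.0
```

```bash
python3 -c "
from h import *
go([.493,-.38,.341-.085+.006+.08],.125+.23)"
```

```text
at [0.5949 0.1638 0.4945] turn [ 0.008  0.001 -0.228] then shift [-474.5 -284.6  152.5] force [-0.7  0.4 -0.3] q6 [0.19 0.06] open 0.05119499188188797 t 9.4
```

apply_moves(
  series=[
    [[0,0,0],[0.002,0,-0.057]],
    [[0,0,0],[0.002,0,-0.057]],
    [[0,0,0],[0.002,0,-0.057]],
    [[0,0,0],[0.002,0,-0.057]],
    [[-12,-7,0],[0,0,0]],
    [[-24,-14,0],[0,0,0]],
    [[-24,-14,0],[0,0,0]],
    [[-24,-14,0],[0,0,0]],
    [[-24,-14,0],[0,0,0]],
    [[-24,-14,0],[0,0,0]],
    [[-24,-14,0],[0,0,0]],
    [[-24,-14,0],[0,0,0]],
  ],
)

```text
t: 10.4
tool_pos: [0.558, -0.0434, 0.4913]
orientation: [-1.795, -2.574, 0.006]
force: [0.2, -0.5, -1.6]
opening: 0.0516
gripper_force: 25.0
```

apply_moves(
  series=[
    [[-24,-14,0],[0,0,0]],
    [[-24,-14,0],[0,0,0]],
    [[-24,-14,0],[0,0,0]],
    [[-24,-14,0],[0,0,0]],
    [[-24,-14,0],[0,0,0]],
    [[-24,-14,0],[0,0,0]],
    [[-24,-14,0],[0,0,0]],
    [[-24,-14,0],[0,0,0]],
    [[-24,-14,0],[0,0,0]],
    [[-24,-14,0],[0,0,0]],
    [[-12,-7,0],[0,0,0]],
    [[0,0,0],[0,0,0]],
  ],
)

```text
t: 11.4
tool_pos: [0.5072, -0.3318, 0.4915]
orientation: [-1.798, -2.571, 0.007]
force: [0.1, 0.1, -1.4]
opening: 0.0519
gripper_force: 25.0
```

```bash
python3 - <<'E'
from h import *
go([.493,-.38,.341-.085+.006+.08],.125+.23)
a,_=robot.read_camera("scene");cv2.imwrite("pics/s2.png",cv2.resize(a[60:260,220:480],None,fx=3,fy=3,interpolation=2))
E
```

```text
at [ 0.5072 -0.3318  0.4915] turn [-0.006 -0.001 -0.005] then shift [-40.2 -30.1 149.5] force [ 0.1  0.1 -1.4] q6 [-0.66 -1.01] open 0.05193276287751172 t 11.4
```

View pics/s2.png

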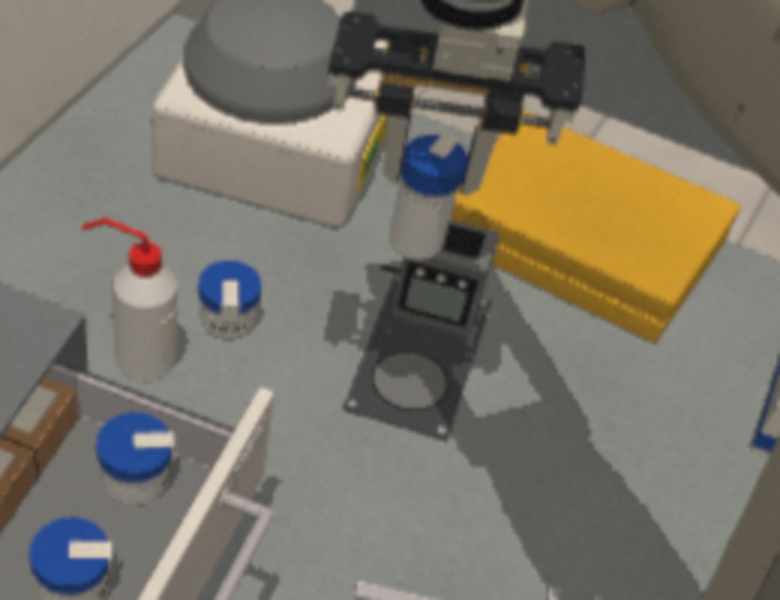

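The jar hangs upright in the fingers at crop (425,195), above the reader. Its tab points up-right, away from the camera and towards the housing side. Pot_c and the bottle are still standing.

apply_moves(
  series=[
    [[-10,-8,0],[-0.003,0,0]],
    [[-10,-8,0],[-0.003,0,0]],
    [[-10,-7,0],[0,0,0]],
    [[-10,-7,0],[0,0,0]],
    [[0,0,20],[0,0,0]],
    [[0,0,20],[0,0,0]],
    [[0,0,20],[0,0,0]],
    [[0,0,20],[0,0,0]],
    [[0,0,20],[0,0,0]],
    [[0,0,20],[0,0,0]],
    [[0,0,0],[0,0,0]],
    [[0,0,0],[0,0,0]],
  ],
)

```text
t: 12.45
tool_pos: [0.4942, -0.3769, 0.3716]
orientation: [-1.793, -2.577, -0.003]
force: [0.2, 0.5, -0.6]
opening: 0.0518
gripper_force: 25.0
```

```bash
python3 - <<'E'
from h import *
go([.493,-.38,.341-.085+.006],.125+.23)
p,d=robot.read_camera("top");a,_=robot.read_camera("scene")
cv2.imwrite("pics/c3.png",np.hstack([cv2.resize(x,(390,330),interpolation=2) for x in(p[185:295,350:480],a[100:210,300:430])]))
E
```

```text
at [ 0.4942 -0.3769  0.3716] turn [ 0.001 -0.003 -0.   ] then shift [ -2.5  -2.2 109.6] force [ 0.2  0.5 -0.6] q6 [-0.73 -1.09] open 0.05176052773783298 t 12.45
```

View pics/c3.png

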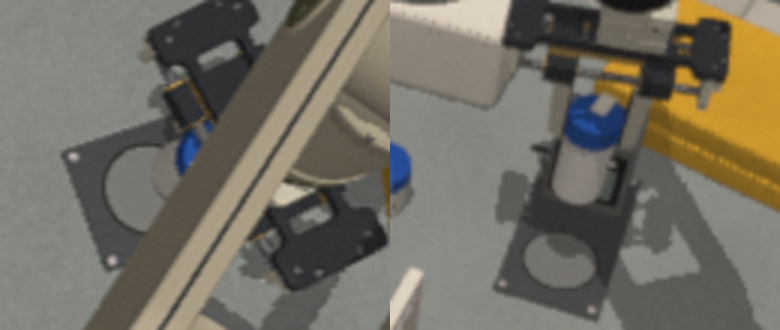

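The jar is still gripped upright about 110 mm above the plate, centred over the pad, with its tab towards the housing.

apply_moves(
  series=[
    [[-2.5,-2,14],[0,0,0]],
    [[0,0,14],[0,0,0]],
    [[0,0,14],[0,0,0]],
    [[0,0,14],[0,0,0]],
    [[0,0,14],[0,0,0]],
    [[0,0,12],[0,0,0]],
    [[0,0,10],[0,0,0]],
    [[0,0,8],[0,0,0]],
    [[0,0,4],[0,0,0]],
    [[0,0,0],[0,0,0]],
    [[0,0,0],[0,0,0]],
    [[0,0,0],[0,0,0]],
  ],
)

```text
t: 13.55
tool_pos: [0.4941, -0.38, 0.2697]
orientation: [1.793, 2.577, 0.002]
force: [-0.4, 0.6, -1.1]
opening: 0.0515
gripper_force: 25.0
```

apply_moves(
  series=[
    [[0,0,1],[0,0,0]],
    [[0,0,1],[0,0,0]],
    [[0,0,1],[0,0,0]],
    [[0,0,0],[0,0,0]],
    [[0,0,0],[0,0,0]],
  ],
)

```text
t: 13.97
tool_pos: [0.4938, -0.3797, 0.2658]
orientation: [1.794, 2.578, 0.003]
force: [-0.5, 0.3, -0.3]
opening: 0.0518
gripper_force: 25.0
```

apply_moves(
  series=[
    [[0,0,1],[0,0,0]],
    [[0,0,1],[0,0,0]],
    [[0,0,1],[0,0,0]],
    [[0,0,0],[0,0,0]],
    [[0,0,0],[0,0,0]],
  ],
)

```text
t: 14.38
tool_pos: [0.4938, -0.3797, 0.2626]
orientation: [1.794, 2.578, 0.003]
force: [-0.3, -0.6, -2.6]
opening: 0.0518
gripper_force: 25.0
```

apply_moves(
  series=[
    [[0,0,1],[0,0,0]],
    [[0,0,0],[0,0,0]],
    [[0,0,0],[0,0,0]],
  ],
)

```text
t: 14.63
tool_pos: [0.494, -0.3799, 0.2624]
orientation: [1.793, 2.577, 0.002]
force: [-1.1, 0.0, 2.3]
opening: 0.0516
gripper_force: 25.0
```

apply_moves(
  series=[
    [[0,0,0.5],[0,0,0]],
    [[0,0,0],[0,0,0]],
    [[0,0,0],[0,0,0]],
  ],
)

```text
t: 14.88
tool_pos: [0.494, -0.38, 0.2623]
orientation: [1.793, 2.577, 0.002]
force: [-1.7, 0.8, 5.8]
opening: 0.0516
gripper_force: 25.0
```

apply_moves(
  series=[
    [[0,0,0],[0,0,0]],
    [[0,0,0],[0,0,0]],
    [[0,0,0],[0,0,0]],
    [[0,0,0],[0,0,0]],
    [[0,0,0],[0,0,0]],
  ],
  claw=0.75,
)

```text
t: 15.3
tool_pos: [0.4938, -0.3796, 0.261]
orientation: [1.794, 2.578, 0.003]
force: [-0.5, -0.4, -0.6]
opening: 0.0694
gripper_force: 0.0
```

apply_moves(
  series=[
    [[0,0,-10],[0,0,0]],
    [[0,0,-15],[0,0,0]],
    [[0,0,-20],[0,0,0]],
    [[0,0,-25],[0,0,0]],
    [[0,0,-30],[0,0,0]],
    [[0,0,-30],[0,0,0]],
    [[0,0,-20],[0,0,0]],
    [[0,0,0],[0,0,0]],
  ],
)

```text
t: 15.97
tool_pos: [0.4943, -0.3804, 0.4188]
orientation: [1.788, 2.57, 0.001]
force: [1.0, -0.0, 1.0]
opening: 0.0696
gripper_force: 0.0
```

```bash
python3 - <<'E'
from h import *
go([.475,.029,.42],.125)
E
```

```text
at [ 0.4943 -0.3804  0.4188] turn [0.008 0.008 0.23 ] then shift [408.6  31.9  -1.2] force [ 1. -0.  1.] q6 [-0.74 -1.09] open 0.06955499872962706 t 15.9667
```

apply_moves(
  series=[
    [[0,0,0],[0.004,0.004,0.115]],
    [[0,0,0],[0.004,0.004,0.115]],
    [[34,-10,0],[0,0,0]],
    [[34,-10,0],[0,0,0]],
    [[34,-10,0],[0,0,0]],
    [[34,-10,0],[0,0,0]],
    [[34,-10,0],[0,0,0]],
    [[0,0,0],[0,0,0]],
  ],
  claw=0.28,
)

```text
t: 16.63
tool_pos: [0.4208, -0.2131, 0.4121]
orientation: [-2.067, -2.348, -0.001]
force: [-0.0, 0.8, 0.4]
opening: 0.0268
gripper_force: 0.0
```

```bash
python3 - <<'E'
from h import *
p,d=robot.read_camera("top");cv2.imwrite("pics/top4.png",p);np.save("pics/top4.npy",d)
cv2.imwrite("pics/t4.png",cv2.resize(p[160:300,120:480],None,fx=2.2,fy=2.2,interpolation=2))
go([.475,.029,.42],.125)
E
```

```text
at [ 0.4217 -0.215   0.4127] turn [-0.007 -0.008  0.002] then shift [235.4  83.3  -7.3] force [ 0.1  0.3 -0.5] q6 [-0.58 -0.71] open 0.026353408473074384 t 16.6833
```

View pics/t4.png

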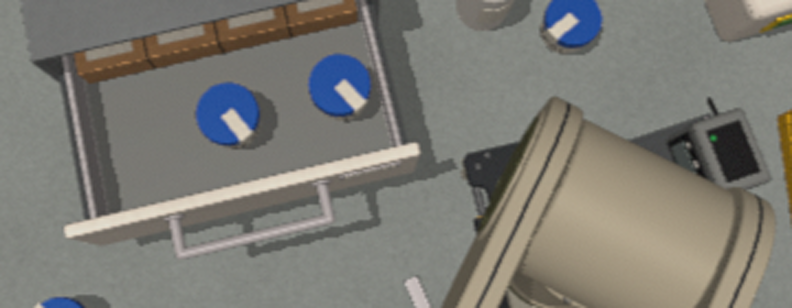

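Both low pots stand in the open drawer at crop (227,113) and (340,85). The handle bar runs (180,251)-(331,216). The arm hides the pad for now.

```bash
python3 - <<'E'
from h import *
e=plane("top",np.array([(180,251),(331,216)])/2.2+[119.7,159.7],.1835);print(e,e.mean(0))
m=e.mean(0);go([m[0],m[1],.415],.125)
E
```

```text
[[ 0.46625811  0.10085548  0.1835    ]
 [ 0.48495618 -0.04951072  0.1835    ]] [0.47560714 0.02567238 0.1835    ]
at [ 0.4217 -0.215   0.4127] turn [-0.007 -0.008  0.002] then shift [232.1  83.4  -2.3] force [ 0.1  0.3 -0.5] q6 [-0.58 -0.71] open 0.026353408473074384 t 16.6833
```

apply_moves(
  series=[
    [[29,10.4,0],[-0.007,-0.008,0]],
    [[29,10.4,0],[0,0,0]],
    [[29,10.4,0],[0,0,0]],
    [[29,10.4,0],[0,0,0]],
    [[29,10.4,0],[0,0,0]],
    [[29,10.4,0],[0,0,0]],
    [[29,10.4,0],[0,0,0]],
    [[29,10.4,0],[0,0,0]],
    [[0,0,0],[0,0,0]],
    [[0,0,0],[0,0,0]],
  ],
)

```text
t: 17.52
tool_pos: [0.477, 0.024, 0.4128]
orientation: [2.075, 2.358, -0.001]
force: [-0.7, -0.1, -0.9]
opening: 0.026
gripper_force: 0.0
```

```bash
python3 - <<'E'
from h import *
go([.475,.027,.346],.125)
E
```

```text
at [0.477  0.024  0.4128] turn [-0.     0.001  0.003] then shift [ 3.2 -1.6 66.8] force [-0.7 -0.1 -0.9] q6 [-0.06 -0.18] open 0.02596539716047414 t 17.5167
```

apply_moves(
  series=[
    [[3,-1.6,10],[0,0,0]],
    [[0,0,12],[0,0,0]],
    [[0,0,12],[0,0,0]],
    [[0,0,12],[0,0,0]],
    [[0,0,12],[0,0,0]],
    [[0,0,8],[0,0,0]],
    [[0,0,0],[0,0,0]],
    [[0,0,0],[0,0,0]],
  ],
)

```text
t: 18.18
tool_pos: [0.4742, 0.0258, 0.3462]
orientation: [-2.078, -2.355, 0.002]
force: [0.9, -0.2, 0.9]
opening: 0.0262
gripper_force: 0.0
```

apply_moves(
  series=[
    [[0,0,0],[0,0,0]],
    [[0,0,0],[0,0,0]],
    [[0,0,0],[0,0,0]],
    [[0,0,0],[0,0,0]],
    [[0,0,0],[0,0,0]],
  ],
  claw=0,
  newtons=30,
)

```text
t: 18.6
tool_pos: [0.4747, 0.026, 0.3478]
orientation: [2.077, 2.355, 0.001]
force: [0.2, -1.1, 3.7]
opening: 0.0098
gripper_force: 30.0
```

apply_moves(
  series=[
    [[0,6,0],[0,0,0]],
    [[0,12,0],[0,0,0]],
    [[0,15,0],[0,0,0]],
    [[0,15,0],[0,0,0]],
    [[0,15,0],[0,0,0]],
    [[0,15,0],[0,0,0]],
    [[0,15,0],[0,0,0]],
    [[0,15,0],[0,0,0]],
    [[0,15,0],[0,0,0]],
    [[0,12,0],[0,0,0]],
    [[0,8,0],[0,0,0]],
    [[0,4,0],[0,0,0]],
  ],
)

```text
t: 19.6
tool_pos: [0.6213, 0.0451, 0.3477]
orientation: [2.077, 2.356, 0.002]
force: [-3.2, 3.6, 7.2]
opening: 0.0099
gripper_force: 30.0
```

apply_moves(
  series=[
    [[0,2,0],[0,0,0]],
    [[0,2,0],[0,0,0]],
    [[0,2,0],[0,0,0]],
    [[0,2,0],[0,0,0]],
    [[0,0,0],[0,0,0]],
  ],
)

```text
t: 20.02
tool_pos: [0.6286, 0.0461, 0.3478]
orientation: [2.077, 2.356, 0.002]
force: [-0.3, 4.5, 4.4]
opening: 0.0101
gripper_force: 30.0
```

apply_moves(
  series=[
    [[0,2,0],[0,0,0]],
    [[0,2,0],[0,0,0]],
    [[0,1,0],[0,0,0]],
    [[0,0,0],[0,0,0]],
    [[0,0,0],[0,0,0]],
  ],
)

```text
t: 20.43
tool_pos: [0.6334, 0.0467, 0.3478]
orientation: [2.077, 2.356, 0.003]
force: [-0.8, 4.8, 5.9]
opening: 0.0098
gripper_force: 30.0
```

apply_moves(
  series=[
    [[0,2,0],[0,0,0]],
    [[0,2,0],[0,0,0]],
    [[0,1,0],[0,0,0]],
    [[0,0,0],[0,0,0]],
    [[0,0,0],[0,0,0]],
  ],
)

```text
t: 20.85
tool_pos: [0.6383, 0.0473, 0.3478]
orientation: [2.077, 2.356, 0.003]
force: [0.4, 5.2, 5.4]
opening: 0.01
gripper_force: 30.0
```

apply_moves(
  series=[
    [[0,2,0],[0,0,0]],
    [[0,1,0],[0,0,0]],
    [[0,0,0],[0,0,0]],
    [[0,0,0],[0,0,0]],
  ],
)

```text
t: 21.18
tool_pos: [0.6405, 0.0476, 0.3477]
orientation: [-2.077, -2.355, 0.001]
force: [-8.2, 4.3, 10.2]
opening: 0.0098
gripper_force: 30.0
```

apply_moves(
  series=[
    [[0,2,0],[0,0,0]],
    [[0,0,0],[0,0,0]],
    [[0,0,0],[0,0,0]],
  ],
)

```text
t: 21.43
tool_pos: [0.6413, 0.0477, 0.3477]
orientation: [-2.075, -2.353, 0.006]
force: [-19.6, 2.9, 16.7]
opening: 0.01
gripper_force: 30.0
```

apply_moves(
  series=[
    [[0,2,0],[0,0,0]],
    [[0,0,0],[0,0,0]],
    [[0,0,0],[0,0,0]],
  ],
)

```text
t: 21.68
tool_pos: [0.6422, 0.0478, 0.3476]
orientation: [-2.073, -2.351, 0.012]
force: [-30.7, 2.2, 21.5]
opening: 0.0102
gripper_force: 30.0
```

apply_moves(
  series=[
    [[0,-3,0],[0,0,0]],
    [[0,0,0],[0,0,0]],
  ],
)

```text
t: 21.85
tool_pos: [0.6408, 0.0476, 0.3476]
orientation: [-2.076, -2.354, 0.003]
force: [-13.3, 4.1, 11.7]
opening: 0.0102
gripper_force: 30.0
```

apply_moves(
  series=[
    [[0,0,0],[0,0,0]],
    [[0,0,0],[0,0,0]],
    [[0,0,0],[0,0,0]],
    [[0,0,0],[0,0,0]],
  ],
  claw=0.27,
)

```text
t: 22.18
tool_pos: [0.6421, 0.0468, 0.3465]
orientation: [2.078, 2.355, -0.001]
force: [0.2, -0.2, 0.3]
opening: 0.0246
gripper_force: 0.0
```

apply_moves(
  series=[
    [[0,0,-10],[0,0,0]],
    [[0,0,-20],[0,0,0]],
    [[0,0,-25],[0,0,0]],
    [[0,0,-25],[0,0,0]],
    [[15,-30,0],[0,0,0]],
    [[20,-30,0],[0,0,0]],
    [[25,-30,0],[0,0,0]],
    [[30,-25,0],[0,0,0]],
    [[30,-25,0],[0,0,0]],
    [[30,-25,0],[0,0,0]],
    [[30,-20,0],[0,0,0]],
    [[0,0,0],[0,0,0]],
  ],
)

```text
t: 23.18
tool_pos: [0.4328, 0.2061, 0.428]
orientation: [-2.073, -2.359, -0.003]
force: [-0.2, 0.0, -1.0]
opening: 0.0254
gripper_force: 0.0
```

```bash
python3 - <<'E'
from h import *
p,d=robot.read_camera("top");a,_=robot.read_camera("scene")
cv2.imwrite("pics/f5.png",np.hstack([cv2.resize(p[100:300,100:480],(500,263)),cv2.resize(a[110:240,250:400],(300,263))]))
W=cloud("top",d);z=W[...,2];v,u=np.mgrid[:420,:560];hsv=cv2.cvtColor(p,cv2.COLOR_BGR2HSV)
j=(u>360)&(u<430)&(v>190)&(v<290)&(abs(z-.106)<.008)
if j.sum()>20:
    k=max(comps(j,10),key=lambda k:k[1][4])[0];(x,y),r=cv2.minEnclosingCircle(W[k][:,:2].astype(np.float32));print("jar",x,y,r,np.median(W[k][:,2]))
    t=k&(hsv[...,1]<90)&(hsv[...,2]>150);T=W[t].mean(0);print("tab yaw",np.arctan2(T[1]-y,T[0]-x),t.sum())
f=(u>120)&(u<310)&(v>130)&(v<220)&(z>.194)&(hsv[...,1]<60)&(hsv[...,2]>170)
for k,s,c in comps(f,100): print("front",cv2.minAreaRect((W[k][:,:2]*1000).astype(np.float32)))
print(robot.read_state()['tool_pos'])
E
```

```text
jar 0.49479374289512634 -0.37942013144493103 0.027048254385590553 0.10498423549360059
tab yaw -1.6215993050178477 74
front ((577.0721435546875, 71.3713607788086), (338.4924621582031, 318.02166748046875), 81.63432312011719)
[0.43542586 0.20351967 0.42789341]
```

View pics/f5.png

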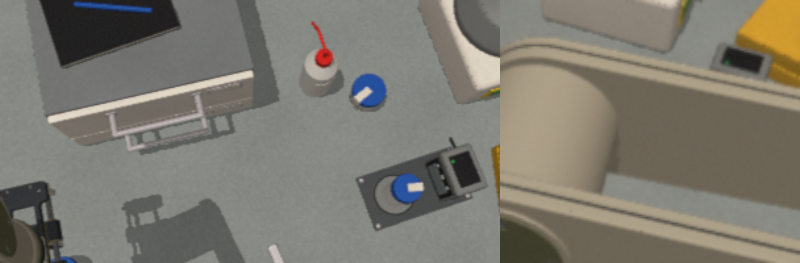

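The drawer looks home, and the jar stands on the pad at left-crop (407,188) with its tab pointing right. The tab seems turned slightly from the reader's axis, so I'll measure it more carefully.

```bash
python3 - <<'E'
from h import *
v,u=np.mgrid[:420,:560]
p,d=robot.read_camera("top");W=cloud("top",d);z=W[...,2];hsv=cv2.cvtColor(p,cv2.COLOR_BGR2HSV)
def tab(p,d,reg,h):
    hsv=cv2.cvtColor(p,cv2.COLOR_BGR2HSV);z=cloud("top",d)[...,2]
    up=reg&(z>h-.008)
    k=max(comps(up,10),key=lambda k:k[1][4])[0]
    t=k&(hsv[...,1]<100)&(hsv[...,2]>150)
    t=max(comps(t,5),key=lambda k:k[1][4])[0]
    C=plane("top",np.c_[u[k],v[k]],h)[:,:2]*1000;T=plane("top",np.c_[u[t],v[t]],h)[:,:2]*1000
    (x,y),r=cv2.minEnclosingCircle(C.astype(np.float32))
    rect=cv2.minAreaRect(T.astype(np.float32));w,V=np.linalg.eigh(np.cov(T.T));a=V[:,1];D=T.mean(0)-[x,y];a=a*np.sign(a@D)
    print("c",x,y,r,"mean-yaw",np.arctan2(D[1],D[0]),"pca",np.arctan2(a[1],a[0]),"eig",np.sqrt(w*12),"rect",rect,len(T))
tab(p,d,(u>370)&(u<430)&(v>200)&(v<280),.106)
tab(cv2.imread("pics/top1.png"),np.load("pics/top1.npy"),(u>150)&(u<192)&(v>195)&(v<240),.185)
f=(u>120)&(u<310)&(v>130)&(v<220)&(z>.19)&(z<.215)&(hsv[...,2]>140)&(hsv[...,1]<60)
for k,s,c in comps(f,100): print("front",s,cv2.minAreaRect((W[k][:,:2]*1000).astype(np.float32)))
cv2.imwrite("pics/jar6.png",cv2.resize(p[205:275,370:475],(787,525),interpolation=2))
E
```

```text
c 494.0654602050781 -378.8868713378906 27.417572021484375 mean-yaw -1.5576649629966337 pca -1.6667643908376302 eig [16.37652832 27.1009325 ] rect ((494.0978088378906, -392.1816101074219), (27.983522415161133, 14.27969741821289), 84.04798889160156) 79
c 596.858642578125 161.94613647460938 27.117979049682617 mean-yaw -1.7799707919668286 pca -1.8468999862005568 eig [16.0903316  27.85847926] rect ((594.4273071289062, 150.3678741455078), (27.93522834777832, 16.07122802734375), 75.85784149169922) 91
front [136 153 157  41 920] ((683.55615234375, 55.478233337402344), (14.776636123657227, 354.0175476074219), 7.572018623352051)
```

View pics/jar6.png

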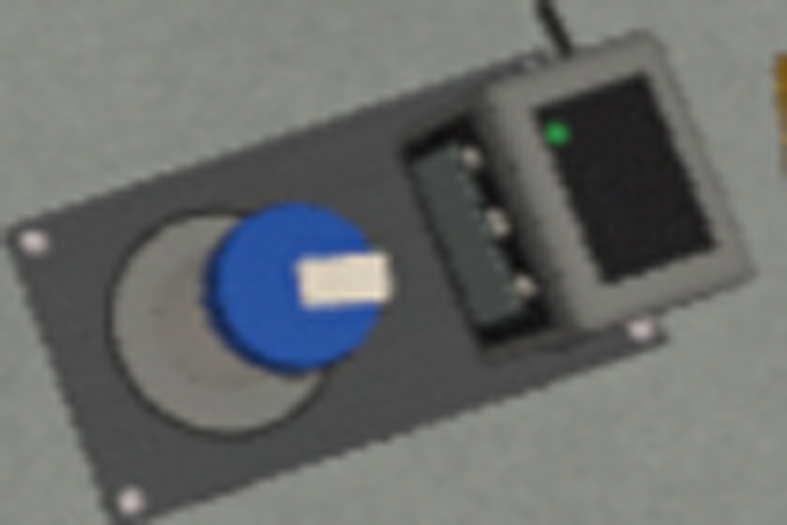

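The jar is centred on the pad, but the tab runs (300,283)-(388,276), a label yaw of about -1.64 against the reader's -1.355. An error of 0.28 rad is too near the 0.35 limit, so I'll regrasp and turn it.

```bash
python3 - <<'E'
from h import *
go([.4942,-.3795,.42],.125)
E
```

```text
at [0.4361 0.2028 0.4277] turn [0.002 0.001 0.001] then shift [-585.   -15.     7.7] force [ 0.3 -0.8 -0.5] q6 [0.33 0.2 ] open 0.024528807252249738 t 23.3333
```

apply_moves(
  series=[
    [[-30,-1,0],[0,0,0]],
    [[-30,-1,0],[0,0,0]],
    [[-30,-1,0],[0,0,0]],
    [[-30,-1,0],[0,0,0]],
    [[-30,-1,0],[0,0,0]],
    [[-30,-1,0],[0,0,0]],
    [[-30,-1,0],[0,0,0]],
    [[-30,-1,0],[0,0,0]],
    [[-30,-1,0],[0,0,0]],
    [[-30,-1,0],[0,0,0]],
  ],
  claw=0.75,
)

```text
t: 24.17
tool_pos: [0.4636, -0.0995, 0.4273]
orientation: [2.08, 2.353, -0.001]
force: [0.4, 0.6, -0.8]
opening: 0.07
gripper_force: 0.0
```

apply_moves(
  series=[
    [[-30,-1,0],[0,0,0]],
    [[-30,-1,0],[0,0,0]],
    [[-30,-1,0],[0,0,0]],
    [[-30,-1,0],[0,0,0]],
    [[-30,-1,0],[0,0,0]],
    [[-30,0,0],[0,0,0]],
    [[-30,0,0],[0,0,0]],
    [[-30,0,0],[0,0,0]],
    [[-30,0,0],[0,0,0]],
    [[0,0,0],[0,0,0]],
    [[0,0,0],[0,0,0]],
  ],
)

```text
t: 25.08
tool_pos: [0.4914, -0.3679, 0.4261]
orientation: [-2.083, -2.351, 0.001]
force: [-0.6, -0.6, -0.0]
opening: 0.0698
gripper_force: 0.0
```

```bash
python3 - <<'E'
from h import *
go([.4942,-.3795,.263],.125)
E
```

```text
at [ 0.4914 -0.3679  0.4261] turn [-0.001 -0.    -0.004] then shift [-11.9   1.4 163.1] force [-0.6 -0.6 -0. ] q6 [-0.73 -0.85] open 0.06975063792806664 t 25.0833
```

apply_moves(
  series=[
    [[-12,1.4,0],[0,0,0]],
    [[0,0,18],[0,0,0]],
    [[0,0,18],[0,0,0]],
    [[0,0,18],[0,0,0]],
    [[0,0,18],[0,0,0]],
    [[0,0,18],[0,0,0]],
    [[0,0,18],[0,0,0]],
    [[0,0,18],[0,0,0]],
    [[0,0,15],[0,0,0]],
    [[0,0,10],[0,0,0]],
    [[0,0,8],[0,0,0]],
    [[0,0,3],[0,0,0]],
  ],
)

```text
t: 26.08
tool_pos: [0.4949, -0.3764, 0.264]
orientation: [-2.078, -2.355, 0.0]
force: [-0.1, 0.5, 0.1]
opening: 0.0698
gripper_force: 0.0
```

apply_moves(
  series=[
    [[0,0,0],[0,0,0]],
    [[0,0,0],[0,0,0]],
    [[0,0,0],[0,0,0]],
    [[0,0,0],[0,0,0]],
    [[0,0,0],[0,0,0]],
    [[0,0,0],[0,0,0]],
  ],
  claw=0,
  newtons=25,
)

```text
t: 26.58
tool_pos: [0.4955, -0.377, 0.2663]
orientation: [2.077, 2.354, -0.001]
force: [0.0, 0.4, 4.5]
opening: 0.0514
gripper_force: 25.0
```

apply_moves(
  series=[
    [[0,0,-2],[0,0,0]],
    [[0,0,-2],[0,0,0]],
    [[0,0,0],[0,0,-0.07]],
    [[0,0,0],[0,0,-0.07]],
    [[0,0,0],[0,0,-0.07]],
    [[0,0,0],[0,0,-0.07]],
    [[0,0,0],[0,0,0]],
    [[0,0,0],[0,0,0]],
  ],
)

```text
t: 27.25
tool_pos: [0.4951, -0.3765, 0.2688]
orientation: [-1.732, -2.621, 0.0]
force: [-0.1, -0.1, -1.7]
opening: 0.0513
gripper_force: 25.0
```

```bash
python3 - <<'E'
from h import *
go([.4935,-.380,.263],.125+.28)
E
```

```text
at [ 0.4951 -0.3765  0.2688] turn [-0.    -0.    -0.002] then shift [-2.6 -2.8  5.8] force [-0.1 -0.1 -1.7] q6 [-0.73 -1.14] open 0.05133503000452692 t 27.25
```

apply_moves(
  series=[
    [[-2,-2,1],[0,0,0]],
    [[0,0,1],[0,0,0]],
    [[0,0,0.5],[0,0,0]],
    [[0,0,0],[0,0,0]],
    [[0,0,0],[0,0,0]],
  ],
)

```text
t: 27.67
tool_pos: [0.4941, -0.3793, 0.2665]
orientation: [1.73, 2.622, -0.0]
force: [0.5, 0.4, -0.4]
opening: 0.0518
gripper_force: 25.0
```

apply_moves(
  series=[
    [[0,0,1],[0,0,0]],
    [[0,0,0],[0,0,0]],
    [[0,0,0],[0,0,0]],
  ],
)

```text
t: 27.92
tool_pos: [0.4942, -0.3795, 0.2664]
orientation: [1.729, 2.622, -0.001]
force: [-1.8, 0.5, 5.4]
opening: 0.0517
gripper_force: 25.0
```

Contact felt, so I'll release, lift clear and check.

apply_moves(
  series=[
    [[0,0,0],[0,0,0]],
    [[0,0,0],[0,0,0]],
    [[0,0,0],[0,0,0]],
    [[0,0,0],[0,0,0]],
    [[0,0,0],[0,0,0]],
  ],
  claw=0.75,
)

```text
t: 28.33
tool_pos: [0.4941, -0.3792, 0.2654]
orientation: [1.729, 2.623, -0.0]
force: [0.8, 0.1, -0.2]
opening: 0.0697
gripper_force: 0.0
```

apply_moves(
  series=[
    [[0,0,-10],[0,0,0]],
    [[0,0,-15],[0,0,0]],
    [[0,0,-20],[0,0,0]],
    [[0,0,-25],[0,0,0]],
    [[0,0,-30],[0,0,0]],
    [[0,0,-30],[0,0,0]],
    [[0,0,-20],[0,0,0]],
    [[0,0,0],[0,0,0]],
  ],
)

```text
t: 29.0
tool_pos: [0.4949, -0.3798, 0.4232]
orientation: [1.724, 2.614, -0.003]
force: [0.5, -0.0, 0.6]
opening: 0.07
gripper_force: 0.0
```

apply_moves(
  series=[
    [[30,-5,0],[0,0,0]],
    [[30,-10,0],[0,0,0]],
    [[30,-10,0],[0,0,0]],
    [[30,-10,0],[0,0,0]],
    [[30,-10,0],[0,0,0]],
    [[30,-10,0],[0,0,0]],
    [[30,0,0],[0,0,0]],
    [[30,0,0],[0,0,0]],
    [[30,0,0],[0,0,0]],
    [[30,0,0],[0,0,0]],
    [[30,0,0],[0,0,0]],
    [[30,0,0],[0,0,0]],
  ],
)

```text
t: 30.0
tool_pos: [0.3008, -0.0689, 0.4152]
orientation: [1.73, 2.622, -0.0]
force: [-0.2, -0.1, 0.9]
opening: 0.0695
gripper_force: 0.0
```

apply_moves(
  series=[
    [[30,0,0],[0,0,0]],
    [[30,0,0],[0,0,0]],
    [[30,0,0],[0,0,0]],
    [[30,0,0],[0,0,0]],
    [[0,0,0],[0,0,0]],
    [[0,0,0],[0,0,0]],
    [[0,0,0],[0,0,0]],
  ],
)

```text
t: 30.58
tool_pos: [0.2662, 0.0416, 0.4165]
orientation: [-1.724, -2.618, 0.011]
force: [0.2, 0.1, -0.2]
opening: 0.0696
gripper_force: 0.0
```

```bash
python3 - <<'E'
from h import *
v,u=np.mgrid[:420,:560]
p,d=robot.read_camera("top");W=cloud("top",d);hsv=cv2.cvtColor(p,cv2.COLOR_BGR2HSV);z=W[...,2]
k=max(comps((u>370)&(u<430)&(v>200)&(v<280)&(z>.098),10),key=lambda k:k[1][4])[0]
t=max(comps(k&(hsv[...,1]<100)&(hsv[...,2]>150),5),key=lambda k:k[1][4])[0]
C=plane("top",np.c_[u[k],v[k]],.106)[:,:2]*1000;T=plane("top",np.c_[u[t],v[t]],.106)[:,:2]*1000
(x,y),r=cv2.minEnclosingCircle(C.astype(np.float32));w,V=np.linalg.eigh(np.cov(T.T));a=V[:,1];D=T.mean(0)-[x,y];a*=np.sign(a@D)
print(x,y,r,np.arctan2(D[1],D[0]),np.arctan2(a[1],a[0]),np.median(W[k][:,2]))
f=(u>120)&(u<310)&(v>130)&(v<220)&(z>.19)&(z<.215)&(hsv[...,2]>140)&(hsv[...,1]<60)
for k,s,c in comps(f,100): print("front",cv2.minAreaRect((W[k][:,:2]*1000).astype(np.float32)))
s=robot.read_state();print(s['t'],s['tool_pos'],s['force'])
E
```

```text
490.6404113769531 -380.5142517089844 28.812400817871094 -1.136896202425406 -1.30899994298809 0.10490288586655228
front ((683.8004760742188, 55.07313537597656), (14.27134895324707, 353.07476806640625), 7.303178787231445)
30.6333 [0.26629856 0.04110253 0.41651966] [-0.06409423 -0.21313214  0.3247041 ]
```

```bash
python3 -c "
from plant import robot
print(robot.close_job())"
```

```text
the job is handed in; nothing more can be done
None
```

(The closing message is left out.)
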